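Check a bearing on the shoe-finishing machine

ROBOT

A 6-joint arm with a two-finger parallel gripper is mounted at the origin on the work surface. World frame = base frame: x ahead of the robot, y to its left, z up, the work surface at z = 0. Lengths are in mm, angles in degrees, forces in N, time in s.
With the tool pointing down it reaches from about 300 to 850 mm from the base axis. Payload 4.2 kg.
Tool frame: the origin (TCP) lies between the finger pads; the fingertips stand 22 mm ahead of it and the grasp point (between the pads) lies 3 mm ahead of it; z points along the fingers, y is the direction in which the jaws open and shut (so a half turn about z gives the same grasp; the last joint's range is limited). The gripper opens to 91 mm and grips with 3 to 60 N. Pads are 32 mm wide; open, the fingers measure 118 mm over their backs; the gripper's body (76 mm by 178 mm) begins 60 mm behind the grasp point.
Start: joints at [68.526, 18.312, 89.639, -0, 72.044, -1.146], TCP at [199.759, 539.201, 235.976] pointing down, gripper open.
Joint ranges: [-177.97, 177.97], [-48.28, 115.42], [12.27, 149.76], [-77.06, 257.06], [2.81, 150.46], [-146.56, 146.56]. Speed limits (degrees/s): [147.25, 147.25, 180, 180, 180, 180].

INTERFACE

Orientations are given as [roll, pitch, yaw] about the fixed x, y, z axes, in that order (R = Rz(yaw) Ry(pitch) Rx(roll)).
In Python, from workcell import * gives the robot as it stands.
- The arm moves only by the shell command python3 -m jog 'ROWS' [OPENING] [FORCE]. ROWS is text: rows parted by semicolons, each of 6 numbers parted by spaces: the shift along the tool's x, y, z in units of 0.5 m (1.0 is 0.5 m), then the turn, a rotation vector about the tool's x, y, z in units of pi/2 rad (1.0 is pi/2 rad). A call has 1 to 20 rows; each row is the pose to reach, as a shift and turn from the pose measured when the call began, along the tool's axes at that moment; what a row does not reach only later rows make up. A row lasts 1/12 s, in which the tool goes at most 41.7 mm and 7.16 degrees, less where a joint would pass 70% of its speed; a pose out of reach is approached as far as the arm can. A call with a number of a shift or a turn outside -1 to 1 is refused whole. A call with a gripper value outside its range is refused whole. OPENING is the opening, from -1 (shut) to 1 (fully open), set as the call begins (- or left out, the last holds). The fingers move at their own pace and stop on an object; FORCE is the grip in N (left out, the last holds). Time passes only in rows, so rows that repeat a pose let the fingers close. It gives the time, the measured TCP pose, the force and the opening at its end, in the units of the state.
- state(): the state, without advancing time (a new reading comes with each control period).
- grab_frame(name): name is "scene" or "top"; returns the picture (420x560x3 uint8, red, green, blue); there is no depth.
- calibration(name): a dict with "mtx" (3x3 intrinsics, pixels), "rvec" (rotation vector, rad) and "tvec" (3), from world to camera coordinates, as OpenCV has them. Camera axes: x right, y down, z forward; pixel columns grow to the right and rows downward; lengths in mm; the calibration is good to about 2 mm. A picture is of the moment at which its call begins. calibration takes no time and is no camera call.
- job_done(): hands the job in, once; it reports no verdict.
Trained networks look in the newest picture that a camera, given by its name, has taken for a name from the list of things; names that differ only in an ending like _2 or _b are one class to them, and where a whole thing is asked for, a point or a joint stands for the part that bears it (a point fixed in the world has none). Each returns a list of dicts, best first, with "confidence" (0 to 1); they miss things now and then, are a little off and sometimes report something else, mostly with a low value. They report only what shows in the picture. A call takes as long as a camera call. They do not tell look-alikes from the thing itself.
- spot_in(query, camera): "rect" ([left, top, right, bottom] in pixels, round what is visible of it).
- tip_of(query, camera): "location" ([column, row] in pixels: a listed point, or the origin of a listed thing).
The state is a dict: "time_s": time; "qpos": joint angles; "qvel": joint speeds; "effort": joint torques, N m; "ee_pos": TCP position; "ee_rot": TCP orientation; "force": force on the tool from outside, world axes, zero at the start; "torque": the same for the moment, N m; "gripper_width": finger opening in mm.
Only numpy, scipy, OpenCV 4.12 (cv2) and the standard library are available. Lean on these libraries where they do the work, as an engineer would, in place of code of your own. Each camera call takes 0.05 s, during which the arm holds its last target. There are 200 camera calls.

TASK

Before the bearing check, throw the machine's isolator handle fully to off, towards the green mark. Then take the orange infrared thermometer off its blue rest, aim it square-on at the middle of the yellow patch from about 10 cm away and hold it still there for a good second, without touching the machine. Put the thermometer back upright in its rest, nose pointing the way it was, leaving the isolator off and the hammer, tin, tub and shoe where they are.

Things in the scene. Friction and masses are not known exactly. Their poses are not given: they have to be found in the camera images.
- isolator (a joint): Isolator handle: a T-handle on a hinge on top of the grey isolator box; 0 = off (leaning to the box's -x side, over the green mark), 1.0 rad = on (leaning to +x, over the red mark); upright at 0.5. It stays where it is left; light, 1 to 2 N at the grip.
- isolator_grip (a point): Middle of the black round crossbar of the isolator handle, 75 mm from the hinge; the bar is 16 mm thick and 60 mm long, along the box's y axis, on a 10 mm steel stem. Grip it from above, fingers closing along the box's x axis.
- isolator_hinge (a point): Point on the isolator's hinge axis, at the middle of the box's top, 50 mm above the bench; axes are the box's own: hinge axis along y, off towards -x, on towards +x.
- isolator_box: Grey fixed isolator box 120 x 90 x 50 mm (x, y, z) with green (off, -x) and red (on, +x) marks on its top and a 14 mm radius steel hinge barrel; origin at the centre of its underside on the bench.
- thermometer: Loose orange handheld infrared thermometer, 0.13 to 0.25 kg: straight handle 150 x 30 x 30 mm (x, y, z) with a black 32 mm round nose at the +x end, bent 35 degrees down. Origin at the centre of the handle's underside; x runs along the handle to the nose, z up. Grip across y at the middle of the handle.
- lens (a point): Lens at the tip of the thermometer's nose, 115 mm ahead of and 16 mm below the thermometer's origin. Its x axis is the line of sight, pointing out of the lens, 35 degrees below the handle's x axis; y is the thermometer's y.
- rest: Blue fixed rest: base 150 x 80 x 10 mm with two saddles 96 mm apart along x, whose floors, 55 mm above the base's underside, carry the handle; between lips 12 mm high the saddles are 42 mm wide. 84 mm of free space between the saddles for fingers. Origin at the centre of the base's underside; the thermometer's place is its origin 55 mm above this one, axes parallel, nose to +x.
- yellow_patch (a point): Centre of the flat yellow measuring patch (44 mm disc) on the sloping front of one of the machine's two bearings (the other has a white patch). Its x axis points into the face: the ideal line of sight, 35 degrees below level; y is level.
- yellow_bearing: Fixed grey bearing pedestal with the yellow patch, 60 mm wide, 136 mm high, on the machine's bed; origin at the centre of its underside.
- white_bearing: The other bearing pedestal, same shape, with a white patch; left or right varies.
- machine: Fixed shoe-finishing machine: green bed 260 x 340 x 30 mm (from 90 mm in front of to 170 mm behind the origin), shaft along y 130 mm above the bench, over the origin, with a 124 mm brush in the middle, a 100 mm wheel at each end (out to 207 mm either side; shaft ends at 215 mm), and a motor behind. Origin on the bench under the middle of the shaft; the bearings stand 100 mm left and right of it.
- polish_tin: Bystander: loose dark red tin, 70 mm across, 30 mm high; origin at the centre of its underside.
- hammer: Bystander: loose hammer 200 mm long lying along its x, head at +x; 26 mm high; origin under its middle.
- tub: Bystander: loose blue open tub, 90 mm across, 80 mm high; origin at the centre of its underside.
- shoe: Bystander: loose brown shoe, 205 mm long along x, toe at +x, 70 mm wide, 90 mm high; origin under its middle.
Not all that is in view belongs to the job. There is more than one size of the isolator_box; the job needs the largest.

How it is judged (in metres and radians):
On the way, in this order (a step that is already met when the one before it is completed fails the run):
1. the isolator handle is thrown to off (within 0.15 rad of its stop) (value of joint isolator below 0.15 rad and z of thermometer in the frame of rest below 0.065 m), for 0.2 s.
2. with the isolator off, the thermometer is lifted at least 40 mm out of its rest (z of thermometer in the frame of rest above 0.095 m and value of joint isolator below 0.15 rad), for 0.2 s.
3. isolator off, thermometer held still 1 s: sight line within 18 mm of the yellow patch centre (sideways, height), within 0.4 rad of square-on, lens 60 to 150 mm off, under 20 mm/s, 0.15 rad/s (x of yellow_patch in the frame of lens between 0.06 and 0.15 m and y of yellow_patch in the frame of lens between -0.018 and 0.018 m and z of yellow_patch in the frame of lens between -0.018 and 0.018 m and angle between the x axis of lens and the x axis of yellow_patch, either way round below 0.4 rad and linear speed of thermometer below 0.02 m/s and angular speed of thermometer below 0.15 rad/s and value of joint isolator below 0.15 rad), for 1 s.
At the end, for the whole second after the job is handed in: The thermometer rests in the saddles of its rest: origin within 20 mm of its place level-wise and 6 mm in height, upright within 0.1 rad, parallel to the rest within 0.2 rad, nose to the rest's +x, at rest; the isolator is off (below 0.15 rad) (horizontal distance between thermometer and rest below 0.02 m and z of thermometer in the frame of rest between 0.049 and 0.061 m and angle between thermometer's own z axis and vertical below 0.1 rad and angle between the x axis of thermometer and the x axis of rest, either way round below 0.2 rad and x of lens in the frame of rest above 0.05 m and linear speed of thermometer below 0.02 m/s and value of joint isolator below 0.15 rad); the robot touches nothing.
It fails at once if the polish tin is moved more than 30 mm (distance of polish_tin from where it was at the start of the episode above 0.03 m).
It fails at once if the hammer is moved more than 30 mm (distance of hammer from where it was at the start of the episode above 0.03 m).
It fails at once if the tub is moved more than 30 mm (distance of tub from where it was at the start of the episode above 0.03 m).
It fails at once if the shoe is moved more than 30 mm (distance of shoe from where it was at the start of the episode above 0.03 m).
It fails at once if the thermometer or the robot touches the machine or its bearings (over 1 N) (contact force between any of thermometer, the arm, the fingers and machine above 1 N or contact force between any of thermometer, the arm, the fingers and yellow_bearing above 1 N or contact force between any of thermometer, the arm, the fingers and white_bearing above 1 N).
It also fails if it takes over 56 s, if anything falls off the work surface, if the arm or the gripper's body presses on something with over 40 N, if the wrist force passes 120 N, or if a joint passes its speed limit or range.

## Working session

There is one attempt and no reset: what is moved stays moved. The work goes in short steps, Python scripts to look and compute and a shell command to move; the robot and the scene stay as the last step left them, time stands still between calls to the robot, and variables do not carry over. Pictures are saved under pics/ and viewed, about 8 in all and at most 12, crops included, and the job is handed in when it is done.

```bash
mkdir -p pics; ls; cat > h.py <<'E'
from workcell import *
import numpy as np, cv2
from scipy.spatial.transform import Rotation as Ro
def cam(n):
    c=calibration(n); R=cv2.Rodrigues(np.array(c["rvec"],float))[0]
    return np.array(c["mtx"],float),R,np.array(c["tvec"],float).ravel()
def proj(n,P):
    K,R,t=cam(n); p=(np.atleast_2d(P)@R.T+t)@K.T
    return p[:,:2]/p[:,2:]
def ray(n,px):
    K,R,t=cam(n); d=R.T@np.linalg.solve(K,[px[0],px[1],1]); return -R.T@t,d/np.linalg.norm(d)
def atz(n,px,z):
    o,d=ray(n,px); return o+d*(z-o[2])/d[2]
def tri(a,b):
    (o1,d1),(o2,d2)=ray("scene",a),ray("top",b)
    s=np.linalg.lstsq(np.c_[d1,-d2],o2-o1,rcond=None)[0]
    p,q=o1+s[0]*d1,o2+s[1]*d2
    return (p+q)/2,np.linalg.norm(p-q)
def rel(pos,rpy):
    "row from current pose to target"
    s=state(); R0=Ro.from_euler('xyz',s["ee_rot"],degrees=True); R1=Ro.from_euler('xyz',rpy,degrees=True)
    d=R0.inv().apply(np.array(pos)-np.array(s["ee_pos"]))/500
    return np.r_[d,(R0.inv()*R1).as_rotvec()/(np.pi/2)].round(4)
E
python3 - <<'E'
from h import *
for n in("scene","top"):
    im=grab_frame(n); cv2.imwrite(f"pics/{n}0.png",cv2.resize(im[:,:,::-1],None,fx=1.4,fy=1.4))
print(state())
for n in("scene","top"):
    K,R,t=cam(n); print(n,-R.T@t)
    for q in("isolator_grip","isolator_hinge","isolator_box","thermometer","lens","rest","yellow_patch","yellow_bearing","white_bearing","machine","polish_tin","hammer","tub","shoe"):
        print(n,q,[(np.round(d["location"]).tolist(),round(d["confidence"],2)) for d in tip_of(q,n)][:4])
E
```

```text
pics
{'time_s': 0.1, 'qpos': array([ 6.85246285e+01,  1.83456673e+01,  8.97012658e+01,  5.46341858e-04,
        7.20436659e+01, -1.14659772e+00]), 'qvel': array([ 0.02284781, -0.07928547, -0.07026839, -0.01573183,  0.00063762,
        0.05542625]), 'effort': array([ 1.41542590e-03, -4.13329697e+01, -2.32505447e+01,  7.28981663e-02,
        4.21753689e-02, -5.61494505e-05]), 'ee_pos': array([199.60280893, 538.78054547, 235.21496146]), 'ee_rot': array([-1.79909430e+02, -2.33229576e-03,  1.59671056e+02]), 'force': array([-1.37574785, -0.62344588, -0.06187373]), 'torque': array([-0.01215479, -0.07544123,  0.01282341]), 'gripper_width': 91.45163556633507}
scene [1314.20551626  190.40155274  980.62386294]
scene isolator_grip [([195.0, 192.0], 0.66), ([214.0, 152.0], 0.55), ([183.0, 134.0], 0.53)]
scene isolator_hinge [([188.0, 206.0], 0.96), ([177.0, 151.0], 0.9), ([221.0, 173.0], 0.81)]
scene isolator_box [([190.0, 215.0], 0.93), ([179.0, 163.0], 0.86), ([223.0, 178.0], 0.84)]
scene thermometer [([376.0, 208.0], 0.9)]
scene lens [([374.0, 247.0], 0.62), ([225.0, 270.0], 0.57)]
scene rest 
[... 481 characters left out ...]
0.65), ([346.0, 253.0], 0.47), ([390.0, 284.0], 0.45)]
top isolator_hinge [([350.0, 210.0], 0.91), ([388.0, 276.0], 0.8), ([334.0, 260.0], 0.22)]
top isolator_box [([350.0, 210.0], 0.96), ([338.0, 261.0], 0.79), ([387.0, 203.0], 0.66), ([385.0, 275.0], 0.56)]
top thermometer [([187.0, 249.0], 0.64)]
top lens [([184.0, 214.0], 0.87)]
top rest [([192.0, 252.0], 0.72)]
top yellow_patch [([233.0, 177.0], 0.96)]
top yellow_bearing [([236.0, 167.0], 0.75)]
top white_bearing [([292.0, 158.0], 0.56), ([186.0, 248.0], 0.53)]
top machine [([263.0, 165.0], 0.76)]
top polish_tin [([242.0, 260.0], 0.87)]
top hammer [([284.0, 249.0], 0.94)]
top tub [([142.0, 185.0], 0.96)]
top shoe [([395.0, 202.0], 0.8)]
```

View pics/scene0.png

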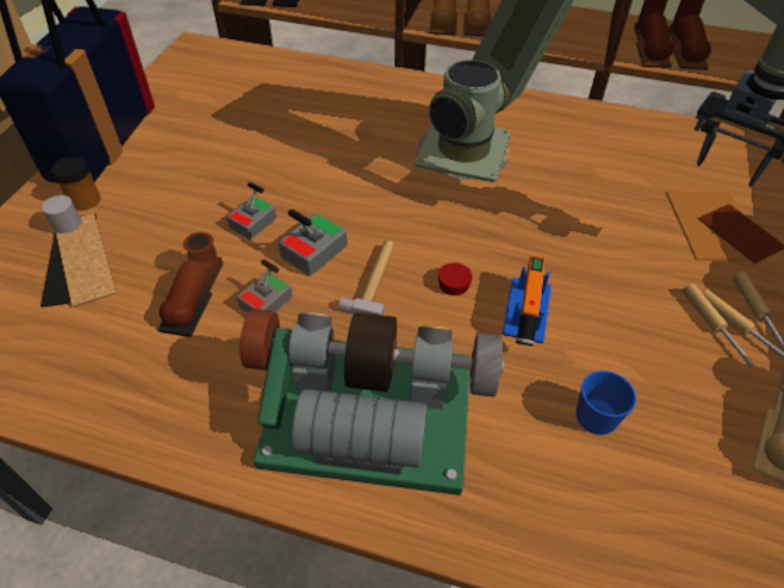

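View pics/top0.png

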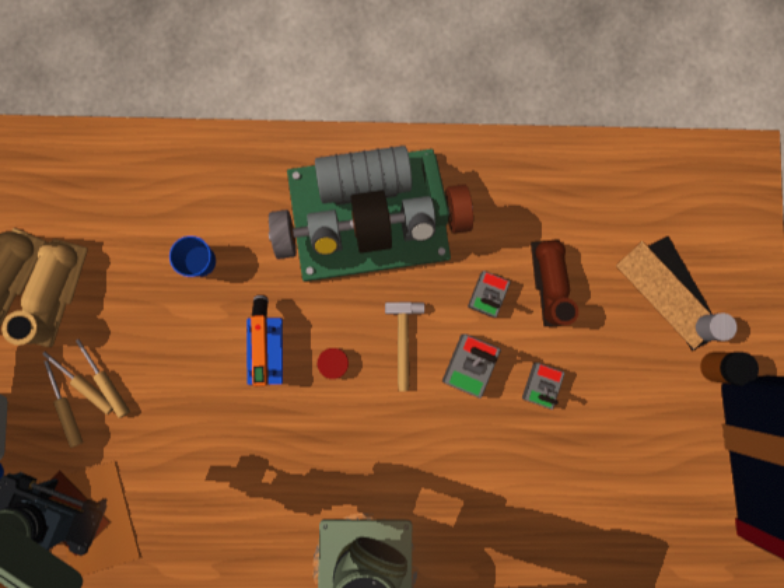

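The pictures show three isolators, given here in native top-camera pixels: (350,210) and (390,275) are small, and (338,261) is clearly the largest. In the scene view the largest is at (223,173), with its handle leaning over the red mark, so it is on. I take that one and confirm it in an enlarged crop. The thermometer is at top (186,250), the yellow patch at top (233,175), which is the bearing on the +y side.

```bash
python3 - <<'E'
from h import *
t=grab_frame("top"); s=grab_frame("scene")
c=lambda im,x,y,w,h,f: cv2.resize(im[y:y+h,x:x+w,::-1],None,fx=f,fy=f,interpolation=cv2.INTER_CUBIC)
a=np.hstack([c(t,310,225,60,70,6),c(t,165,200,60,70,6)[:, :],])[:420]
b=np.hstack([c(s,190,140,80,45,4.5),c(s,350,175,80,45,4.5)])[:180]
cv2.imwrite("pics/crop1.png",np.vstack([a,b[:, :a.shape[1]]]))
for q,a,b in(("grip",(214,152),(346,253)),("hinge",(221,173),(334,260)),("lens",(374,247),(184,214)),("patch",(312,234),(233,177)),("therm",(376,208),(187,249))):
    p,e=tri(a,b);print(q,p.round(),e.round(1))
for q,px,z in(("box top",(338,261),50),("rest",(192,252),0),("tin",(242,260),30),("hammer",(284,249),20),("tub",(142,185),0),("shoe",(395,202),0),("machine",(263,165),0)):
    print(q,atz("top",px,z).round())
E
```

```text
grip [ 472. -242.  130.] 2.3
hinge [ 450. -231.   29.] 12.9
lens [586. 243.  30.] 6.3
patch [685.  89. 151.] 4.1
therm [478. 227.  58.] 5.4
box top [ 446. -234.   50.]
rest [467. 224.   0.]
tin [445.  63.  30.]
hammer [481. -68.  20.]
tub [679. 389.   0.]
shoe [ 637. -427.    0.]
machine [751.   2.   0.]
```

View pics/crop1.png

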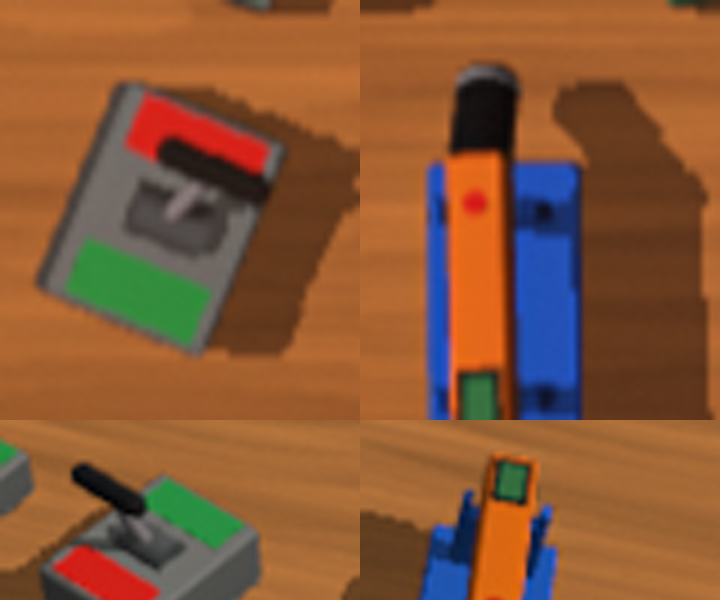

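The crop confirms the largest box: the bar is over the red mark and the green mark is on the robot's side. Next I fit the poses.

```bash
python3 - <<'E'
from h import *
# box corners on top face
C=np.array([[125,86],[285,149],[200,355],[52,293]])/6+[310,225]
W=np.array([atz("top",c,50) for c in C]);print(W.round(1))
print("ctr",W.mean(0).round(1),"edges",[np.linalg.norm(W[i]-W[i-1]).round(1) for i in range(4)])
ex=(W[0]+W[1]-W[2]-W[3]);print("yaw",np.degrees(np.arctan2(ex[1],ex[0])))
e=np.array([[172,152],[258,192]])/6+[310,225]
for z in(116,):
    B=[atz("top",c,z) for c in e];print("bar",np.round(B,1),np.mean(B,0).round(1))
t=grab_frame("top");hsv=cv2.cvtColor(t,cv2.COLOR_RGB2HSV)
m=cv2.inRange(hsv,(8,200,150),(16,255,255)); m[:200]=0;m[290:]=0;m[:,:160]=0;m[:,215:]=0
ys,xs=np.nonzero(m);print(xs.min(),xs.max(),ys.min(),ys.max(),len(xs))
r=cv2.minAreaRect(np.c_[xs,ys].astype(np.float32));print(r)
P=[atz("top",c,85) for c in cv2.boxPoints(r)];print(np.round(P,1),np.mean(P,0).round(1))
m=cv2.inRange(hsv,(105,150,60),(125,255,255)); m[:200]=0;m[290:]=0;m[:,:160]=0;m[:,215:]=0
ys,xs=np.nonzero(m);r=cv2.minAreaRect(np.c_[xs,ys].astype(np.float32))
P=[atz("top",c,10) for c in cv2.boxPoints(r)];print("rest",np.round(P,1),np.mean(P,0).round(1))
m=cv2.inRange(hsv,(22,150,120),(34,255,255)); m[:150]=0;m[200:]=0;m[:,:210]=0;m[:,255:]=0
ys,xs=np.nonzero(m);yp=np.array([xs.mean(),ys.mean()]);print("yel",yp,len(xs))
print([(z,atz("top",yp,z).round(1)) for z in(105,115,125,135)])
m=cv2.inRange(hsv,(30,60,20),(90,255,255)); m[:100]=0;m[205:]=0;m[:,:200]=0;m[:,330:]=0
ys,xs=np.nonzero(m);r=cv2.minAreaRect(np.c_[xs,ys].astype(np.float32))
P=np.array([atz("top",c,30) for c in cv2.boxPoints(r)]);print("bed",r,np.round(P,1),P.mean(0).round(1),[np.linalg.norm(P[i]-P[i-1]).round(1) for i in range(4)])
for i in range(2):
  for q in("yellow_patch","white_bearing","yellow_bearing","lens"): print(q,[(d["location"],round(d["confidence"],2)) for d in tip_of(q,"top")][:2],[(d["location"],round(d["confidence"],2)) for d in tip_of(q,"scene")][:2])
E
```

```text
[[ 512.5 -211.2   50. ]
 [ 481.2 -294.    50. ]
 [ 375.6 -250.1   50. ]
 [ 406.2 -174.    50. ]]
ctr [ 443.9 -232.3   50. ] edges [np.float64(112.6), np.float64(88.5), np.float64(114.4), np.float64(82.0)]
yaw -20.949093000116207
bar [[ 479.5 -224.   116. ]
 [ 460.5 -266.2  116. ]] [ 470.  -245.1  116. ]
179 189 226 275 329
((184.021728515625, 250.49951171875), (49.20576477050781, 8.976140022277832), 88.75463104248047)
[[545.9 250.2  85. ]
 [546.8 223.5  85. ]
 [400.7 216.3  85. ]
 [399.9 242.9  85. ]] [473.3 233.2  85. ]
rest [[542.7 271.2  10. ]
 [543.7 195.5  10. ]
 [402.1 192.   10. ]
 [401.3 267.1  10. ]] [472.5 231.4  10. ]
yel [232.5212766  175.06382979] 94
[(105, array([699. ,  91.9, 105. ])), (115, array([697.4,  91.1, 115. ])), (125, array([695.7,  90.4, 125. ])), (135, array([694.1,  89.6, 135. ]))]
bed ((264.4800109863281, 152.8599853515625), (80.75157928466797, 109.6015396118164), 81.8698959350586) [[ 884.8  190.    30. ]
 [ 942.2 -155.8   30. ]
 [ 684.1 -193.6   30. ]
 [ 629.7  148.    30. ]] [785.2  -2.9  30. ] [np.float64(258.5), np.float64(350.5), np.float64(260.8), np.float64(345.9)]
yellow_patch [([232.2, 173.4], 0.57)] [([309.3, 233.1], 0.67)]
white_bearing [([290.7, 159.3], 0.69), ([343.5, 251.0], 0.41)] [([226.2, 270.2], 0.83)]
yellow_bearing [([234.5, 167.1], 0.85)] [([306.8, 281.0], 0.81), ([373.5, 242.8], 0.74)]
lens [([188.8, 215.2], 0.66), ([282.9, 245.6], 0.4)] [([371.3, 246.0], 0.86)]
yellow_patch [([232.2, 173.4], 0.57)] [([309.3, 233.1], 0.67)]
white_bearing [([290.7, 159.3], 0.69), ([343.5, 251.0], 0.41)] [([226.2, 270.2], 0.83)]
yellow_bearing [([234.5, 167.1], 0.85)] [([306.8, 281.0], 0.81), ([373.5, 242.8], 0.74)]
lens [([188.8, 215.2], 0.66), ([282.9, 245.6], 0.4)] [([371.3, 246.0], 0.86)]
```

```bash
python3 - <<'E'
from h import *
t=grab_frame("top");hsv=cv2.cvtColor(t,cv2.COLOR_RGB2HSV)
m=cv2.inRange(hsv,(0,0,140),(179,60,255)); m[:150]=0;m[178:]=0;m[:,:285]=0;m[:,315:]=0
n,l,st,c=cv2.connectedComponentsWithStats(m); print(st[1:],c[1:])
i=1+np.argmax(st[1:,4]); w=atz("top",c[i],152); y=atz("top",(232.5,175.06),152); print(w,y,np.degrees(np.arctan2(w[0]-y[0],-(w[1]-y[1])))*1, np.linalg.norm(w-y))
print(tri((309.3,233.1),(232.5,175.06)))
print("row", rel([350,150,235],[180,0,114]))
E
```

```text
[[295 161  14   9 103]] [[301.42718447 165.05825243]]
[ 723.65336003 -109.52073498  152.        ] [691.27929064  88.37405681 152.        ] 9.29085123729855 200.5253823984525
(array([690.37820072,  86.62029495, 159.03520886]), np.float64(2.4883775785950877))
row [-5.522e-01 -6.255e-01  1.900e-03  1.000e-04 -0.000e+00  5.075e-01]
```

```bash
R="" ; python3 -m jog '-0.552 -0.625 0 0 0 0.5075; -0.552 -0.625 0 0 0 0.5075; -0.552 -0.625 0 0 0 0.5075; -0.552 -0.625 0 0 0 0.5075; -0.552 -0.625 0 0 0 0.5075; -0.552 -0.625 0 0 0 0.5075; -0.552 -0.625 0 0 0 0.5075; -0.552 -0.625 0 0 0 0.5075; -0.552 -0.625 0 0 0 0.5075; -0.552 -0.625 0 0 0 0.5075; -0.552 -0.625 0 0 0 0.5075; -0.552 -0.625 0 0 0 0.5075' -1 20
python3 - <<'E'
from h import *
print("row", rel([446+85*.927,-233-85*.375,210],[180,0,68]))
E
```

```text
time_s: 3.5
ee_pos: [350.7, 148.5, 236.2]
ee_rot: [180.0, -0.0, 113.6]
force: [1.0, 1.1, 0.1]
gripper_width: 13.8
row [-8.970e-01 -1.260e-02  5.210e-02  4.000e-04 -4.000e-04  5.072e-01]
```

```bash
python3 -m jog '-0.897 -0.0126 0.052 0 0 0.507; -0.897 -0.0126 0.052 0 0 0.507; -0.897 -0.0126 0.052 0 0 0.507; -0.897 -0.0126 0.052 0 0 0.507; -0.897 -0.0126 0.052 0 0 0.507; -0.897 -0.0126 0.052 0 0 0.507; -0.897 -0.0126 0.052 0 0 0.507; -0.897 -0.0126 0.052 0 0 0.507; -0.897 -0.0126 0.052 0 0 0.507; -0.897 -0.0126 0.052 0 0 0.507; -0.897 -0.0126 0.052 0 0 0.507; -0.897 -0.0126 0.052 0 0 0.507; -0.897 -0.0126 0.052 0 0 0.507; -0.897 -0.0126 0.052 0 0 0.507; -0.897 -0.0126 0.052 0 0 0.507'
python3 - <<'E'
from h import *
t=grab_frame("top"); s=grab_frame("scene")
c=lambda im,x,y,w,h,f: cv2.resize(im[y:y+h,x:x+w,::-1],None,fx=f,fy=f,interpolation=cv2.INTER_CUBIC)
cv2.imwrite("pics/iso1.png",np.hstack([c(t,300,170,110,120,3.5),c(s,150,90,110,120,3.5)]))
print("row", rel([446+85*.927,-233-85*.375,122],[180,0,68]))
E
```

```text
time_s: 4.75
ee_pos: [524.9, -262.6, 210.1]
ee_rot: [-180.0, -0.1, 68.2]
force: [-0.9, -0.5, -0.0]
gripper_width: 0.5
row [-0.0035  0.0013  0.1769  0.0003 -0.0006  0.0016]
```

View pics/iso1.png

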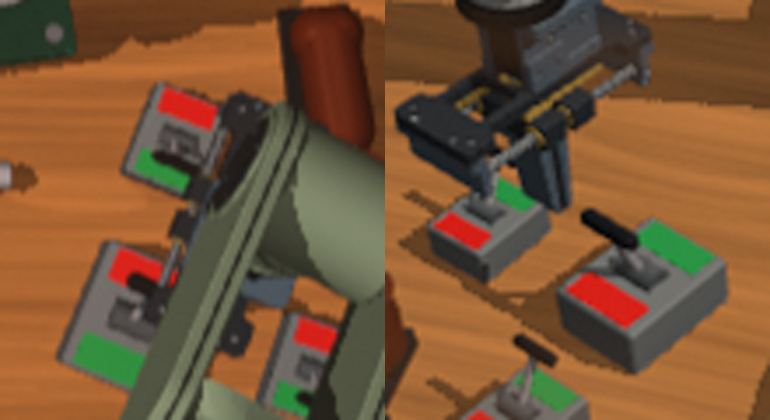

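```bash
python3 - <<'E'
from h import *
for n,x,y in(("scene",150,90),("top",300,170)):
    P=[[525,-263,188],[525,-263,100],[479,-246,116],[446,-233,50]]
    q=(proj(n,P)-[x,y])*3.5
    if n=="scene": q+= [385,0]
    print(n,q.round())
E
```

```text
scene [[546. 199.]
 [561. 283.]
 [601. 235.]
 [638. 270.]]
top [[200. 225.]
 [178. 228.]
 [162. 282.]
 [132. 319.]]
```

```bash
python3 -m jog '-0.0035 0 0.06 0 0 0; -0.0035 0 0.12 0 0 0; -0.0035 0 0.177 0 0 0; -0.0035 0 0.177 0 0 0'
python3 -m jog '0 -0.02 0 0 0 0; 0 -0.04 0 0 0 0; 0 -0.06 0 0 0 0; 0 -0.075 0 0 0 0; 0 -0.09 0 0 0 0; 0 -0.105 0 0 0 0; 0 -0.12 0 0 0 0; 0 -0.135 0 0 0 0; 0 -0.15 0 0 0 0; 0 -0.16 0 0 0 0; 0 -0.165 0 0 0 0; 0 -0.17 0 0 0 0;0 -0.17 0 0 0 0'
python3 -m jog '0 -0.005 0 0 0 0; 0 -0.01 0 0 0 0; 0 -0.01 0 0 0 0'
```

```text
time_s: 5.18
ee_pos: [520.7, -261.8, 117.2]
ee_rot: [-179.4, -0.1, 68.2]
force: [-1.3, -0.1, -0.7]
gripper_width: 0.9
time_s: 6.27
ee_pos: [441.4, -230.1, 118.0]
ee_rot: [-179.4, -0.1, 68.2]
force: [0.4, -0.6, -0.1]
gripper_width: 0.6
time_s: 6.52
ee_pos: [436.3, -228.0, 118.0]
ee_rot: [-179.3, -0.1, 68.2]
force: [0.7, -0.4, 0.7]
gripper_width: 0.5
```

```bash
python3 -m jog '0 -0.004 0 0 0 0; 0 -0.008 0 0 0 0; 0 -0.008 0 0 0 0'
python3 -m jog '0 -0.004 0 0 0 0; 0 -0.008 0 0 0 0; 0 -0.008 0 0 0 0'
python3 - <<'E'
from h import *
t=grab_frame("top"); s=grab_frame("scene")
c=lambda im,x,y,w,h,f: cv2.resize(im[y:y+h,x:x+w,::-1],None,fx=f,fy=f,interpolation=cv2.INTER_CUBIC)
cv2.imwrite("pics/iso2.png",np.hstack([c(t,300,170,110,120,3.5),c(s,170,110,110,120,3.5)]))
E
```

```text
time_s: 6.77
ee_pos: [434.4, -227.4, 118.7]
ee_rot: [-179.6, -0.1, 68.2]
force: [4.8, -2.7, -0.2]
gripper_width: 0.3
time_s: 7.02
ee_pos: [433.6, -227.2, 119.8]
ee_rot: [179.9, -0.1, 68.2]
force: [7.4, -1.6, -1.8]
gripper_width: 0.4
```

View pics/iso2.png

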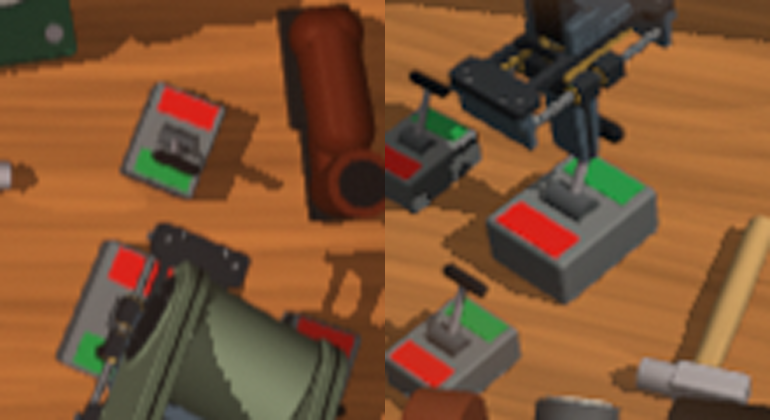

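The handle is on its stop: it leans over the green mark at about (605,130) and the force is rising. I back off and move to the thermometer.

```bash
python3 -m jog '0 0.03 0 0 0 0; 0 0.05 -0.03 0 0 0; 0 0.05 -0.1 0 0 0; 0 0.05 -0.18 0 0 0; 0 0.05 -0.22 0 0 0; 0 0.05 -0.22 0 0 0' 1
python3 - <<'E'
from h import *
print("row", rel([470,0,230],[180,0,125]))
E
```

```text
time_s: 7.62
ee_pos: [457.9, -237.4, 234.5]
ee_rot: [179.5, -0.0, 68.2]
force: [-0.6, 0.1, 0.4]
gripper_width: 37.8
row [ 0.4498 -0.154   0.0077  0.0053  0.0026 -0.6312]
```

```bash
python3 -m jog '0.45 -0.154 0.008 0.005 0.003 -0.631;0.45 -0.154 0.008 0.005 0.003 -0.631;0.45 -0.154 0.008 0.005 0.003 -0.631;0.45 -0.154 0.008 0.005 0.003 -0.631;0.45 -0.154 0.008 0.005 0.003 -0.631;0.45 -0.154 0.008 0.005 0.003 -0.631;0.45 -0.154 0.008 0.005 0.003 -0.631;0.45 -0.154 0.008 0.005 0.003 -0.631;0.45 -0.154 0.008 0.005 0.003 -0.631;0.45 -0.154 0.008 0.005 0.003 -0.631'
python3 - <<'E'
from h import *
t=grab_frame("top")
cv2.imwrite("pics/iso3.png",cv2.resize(t[170:290,150:410,::-1],None,fx=3,fy=3))
for q in("thermometer","rest","lens"): print(q,[(d["location"],round(d["confidence"],2)) for d in tip_of(q,"top")][:2])
print("row", rel([473,232.5,160],[180,0,182]))
E
```

```text
time_s: 8.45
ee_pos: [468.8, 0.2, 228.8]
ee_rot: [-179.9, -0.1, 124.8]
force: [-0.1, -0.6, 0.6]
gripper_width: 91.2
thermometer [([185.1, 251.5], 0.6)]
rest [([189.3, 248.9], 0.61)]
lens [([185.0, 213.8], 0.7), ([335.8, 273.0], 0.54)]
row [ 3.782e-01  2.715e-01  1.394e-01  3.000e-04 -5.000e-04 -6.350e-01]
```

View pics/iso3.png

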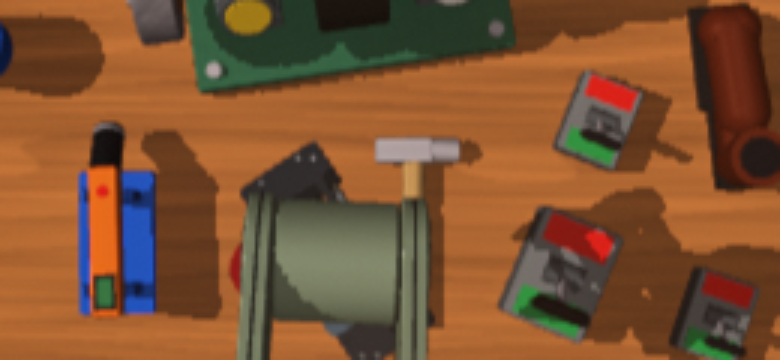

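The main isolator's bar is now over green, at (560,307) in the crop. The thermometer sits centred in its rest; the sideways offset seen is explained by parallax.

```bash
python3 -m jog '0.378 0.2715 0.139 0 0 -0.635;0.378 0.2715 0.139 0 0 -0.635;0.378 0.2715 0.139 0 0 -0.635;0.378 0.2715 0.139 0 0 -0.635;0.378 0.2715 0.139 0 0 -0.635;0.378 0.2715 0.139 0 0 -0.635;0.378 0.2715 0.139 0 0 -0.635;0.378 0.2715 0.139 0 0 -0.635;0.378 0.2715 0.139 0 0 -0.635;0.378 0.2715 0.139 0 0 -0.635;0.378 0.2715 0.139 0 0 -0.635' 1
python3 - <<'E'
from h import *
print("row", rel([473,232.5,73],[180,0,182]))
E
```

```text
time_s: 9.57
ee_pos: [473.2, 231.9, 160.3]
ee_rot: [180.0, -0.0, -178.2]
force: [0.5, -0.6, 0.3]
gripper_width: 91.4
row [ 0.0002  0.001   0.1746  0.0005 -0.0003 -0.0025]
```

```bash
python3 -m jog '0 0.001 0.04 0 0 0;0 0.001 0.08 0 0 0;0 0.001 0.12 0 0 0;0 0.001 0.15 0 0 0;0 0.001 0.165 0 0 0;0 0.001 0.1745 0 0 0;0 0.001 0.1745 0 0 0;0 0.001 0.1745 0 0 0'
python3 -m jog '0 0 0 0 0 0;0 0 0 0 0 0;0 0 0 0 0 0;0 0 0 0 0 0;0 0 0 0 0 0;0 0 0 0 0 0;0 0 0 0 0 0;0 0 0 0 0 0;0 0 0 0 0 0;0 0 0 0 0 0;0 0 0 0 0 0;0 0 0 0 0 0;0 0 0 0 0 0;0 0 0 0 0 0' -1 25
```

```text
time_s: 10.23
ee_pos: [473.7, 232.5, 73.7]
ee_rot: [179.9, 0.0, -178.3]
force: [-0.6, -0.0, -0.9]
gripper_width: 91.2
time_s: 11.4
ee_pos: [473.7, 232.6, 73.7]
ee_rot: [179.9, 0.0, -178.3]
force: [-0.2, 1.0, 0.3]
gripper_width: 30.0
```

```bash
python3 -m jog '0 0 -0.02 0 0 0;0 0 -0.06 0 0 0;0 0 -0.1 0 0 0;0 0 -0.15 0 0 0;0 0 -0.2 0 0 0;0 0 -0.25 0 0 0;0 0 -0.3 0 0 0;0 0 -0.33 0 0 0;0 0 -0.34 0 0 0;0 0 -0.34 0 0 0;0 0 -0.34 0 0 0'
python3 - <<'E'
from h import *
t=grab_frame("top"); s=grab_frame("scene")
cv2.imwrite("pics/lift.png",np.hstack([cv2.resize(t[170:290,130:260,::-1],None,fx=3,fy=3),cv2.resize(s[100:220,330:460,::-1],None,fx=3,fy=3)]))
a=tip_of("lens","top");b=tip_of("lens","scene");print(a[:2],b[:2]);
if a and b: print(tri(a[0]["location"],b[0]["location"]) if 0 else tri(b[0]["location"],a[0]["location"]))
u=np.array([np.cos(np.radians(9.3)),np.sin(np.radians(9.3)),0]); p=np.array([691.3,88.4,152])
o=p-100*(.819*u-[0,0,.574])-115*u+[0,0,16]; tgt=o+[0,0,18.7]; print(o,tgt)
print("row", rel(tgt,[180,0,189.3]))
E
```

```text
time_s: 12.32
ee_pos: [473.0, 232.0, 243.0]
ee_rot: [180.0, -0.0, -178.3]
force: [-0.6, 0.7, -2.6]
gripper_width: 29.8
[{'location': [234.5, 166.4], 'confidence': 0.4}] [{'location': [386.6, 200.4], 'confidence': 0.95}]
(array([687.33142155, 151.83917098, 310.84514839]), np.float64(159.84854818740078))
[496.98810944  56.58020762 225.4       ] [496.98810944  56.58020762 244.1       ]
row [-3.750e-02 -3.522e-01 -3.800e-03  2.000e-04 -1.300e-03 -8.420e-02]
```

View pics/lift.png

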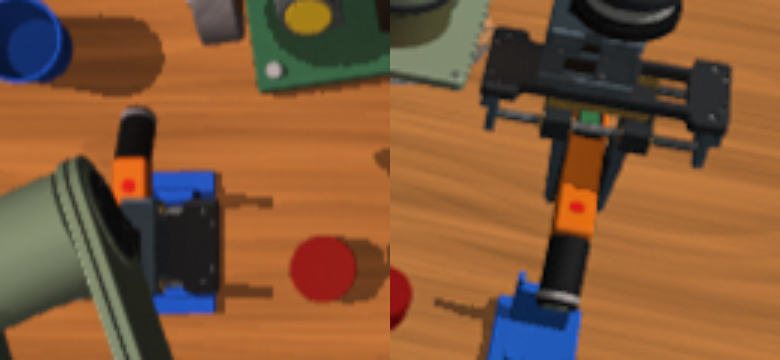

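```bash
python3 -m jog '-0.004 -0.04 -0.0005 0 0 -0.01;-0.009 -0.09 -0.001 0 0 -0.02;-0.015 -0.15 -0.002 0 0 -0.035;-0.022 -0.21 -0.003 0 0 -0.05;-0.028 -0.27 -0.003 0 0 -0.065;-0.033 -0.315 -0.0038 0 0 -0.075;-0.036 -0.34 -0.0038 0 0 -0.082;-0.0375 -0.352 -0.0038 0 0 -0.084;-0.0375 -0.352 -0.0038 0 0 -0.084;-0.0375 -0.352 -0.0038 0 0 -0.084;-0.0375 -0.352 -0.0038 0 0 -0.084;-0.0375 -0.352 -0.0038 0 0 -0.084;-0.0375 -0.352 -0.0038 0 0 -0.084'
python3 - <<'E'
from h import *
t=grab_frame("top"); s=grab_frame("scene")
for im,n,x,y in((t,"top",170,140),(s,"scene",260,140)):
    st=state(); yaw=np.radians(st["ee_rot"][2]+180); o=np.array(st["ee_pos"])-[0,0,18.7]
    u=np.array([np.cos(yaw),np.sin(yaw),0]); L=o+115*u-[0,0,16]; P=[L,L+100*(.819*u-[0,0,.574]),[691.3,88.4,152]]
    q=proj(n,P);print(n,q.round(1),[(d["location"],round(d["confidence"],2)) for d in tip_of("lens",n)][:3])
    c=cv2.resize(im[y:y+120,x:x+130,::-1],None,fx=3,fy=3)
    for k,col in zip(q[:2],((255,0,255),(0,255,0))): cv2.circle(c,tuple(int(v) for v in ((k-[x,y])*3)),4,col,1)
    cv2.imwrite(f"pics/aim_{n}.png",c)
cv2.imwrite("pics/aim.png",np.hstack([cv2.imread("pics/aim_top.png"),cv2.imread("pics/aim_scene.png")]))
E
```

```text
time_s: 13.6
ee_pos: [496.9, 57.5, 244.0]
ee_rot: [180.0, -0.1, -170.6]
force: [0.3, -0.1, -1.9]
gripper_width: 30.2
top [[234.9 201.1]
 [232.2 175.1]
 [232.5 175.1]] [([235.2, 204.4], 0.55)]
scene [[315.1 192.7]
 [310.6 235.5]
 [310.3 235.5]] [([315.6, 192.0], 0.62)]
```

View pics/aim.png

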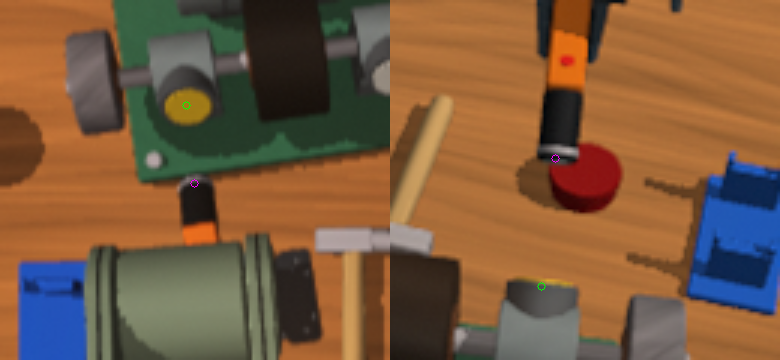

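The lens lies where predicted, and the predicted aim point falls on the middle of the yellow disc. I hold still here.

```bash
python3 -m jog '0 0 0 0 0 0;0 0 0 0 0 0;0 0 0 0 0 0;0 0 0 0 0 0;0 0 0 0 0 0;0 0 0 0 0 0;0 0 0 0 0 0;0 0 0 0 0 0;0 0 0 0 0 0;0 0 0 0 0 0;0 0 0 0 0 0;0 0 0 0 0 0;0 0 0 0 0 0;0 0 0 0 0 0;0 0 0 0 0 0;0 0 0 0 0 0;0 0 0 0 0 0;0 0 0 0 0 0;0 0 0 0 0 0;0 0 0 0 0 0'
python3 -m jog '0 0 0 0 0 0;0 0 0 0 0 0;0 0 0 0 0 0;0 0 0 0 0 0;0 0 0 0 0 0;0 0 0 0 0 0;0 0 0 0 0 0;0 0 0 0 0 0'
python3 - <<'E'
from h import *
print(np.abs(state()["qvel"]).max()); print("row", rel([473.7,232.5,243],[180,0,-178.3]))
E
```

```text
time_s: 15.47
ee_pos: [496.9, 57.1, 244.1]
ee_rot: [180.0, -0.1, -170.7]
force: [-0.0, 0.4, -1.5]
gripper_width: 29.9
time_s: 16.13
ee_pos: [497.0, 57.1, 244.1]
ee_rot: [180.0, -0.1, -170.7]
force: [0.6, -1.0, -1.7]
gripper_width: 29.9
0.0704302263692664
row [-1.080e-02  3.538e-01  2.400e-03  3.000e-04 -1.200e-03  8.460e-02]
```

```bash
python3 -m jog '-0.001 0.04 0.001 0 0 0.01;-0.003 0.09 0.001 0 0 0.02;-0.005 0.15 0.002 0 0 0.035;-0.006 0.21 0.002 0 0 0.05;-0.008 0.27 0.002 0 0 0.065;-0.01 0.315 0.0024 0 0 0.075;-0.0108 0.34 0.0024 0 0 0.082;-0.0108 0.354 0.0024 0 0 0.0846;-0.0108 0.354 0.0024 0 0 0.0846;-0.0108 0.354 0.0024 0 0 0.0846;-0.0108 0.354 0.0024 0 0 0.0846;-0.0108 0.354 0.0024 0 0 0.0846'
python3 - <<'E'
from h import *
print("row", rel([473.7,232.6,100],[180,0,-178.3]))
E
```

```text
time_s: 17.13
ee_pos: [473.8, 231.6, 243.0]
ee_rot: [-180.0, -0.1, -178.4]
force: [0.1, -0.1, -2.3]
gripper_width: 30.0
row [-5.000e-04  2.000e-03  2.861e-01 -1.000e-04 -1.300e-03 -7.000e-04]
```

```bash
python3 -m jog '0 0.002 0.04 0 0 0;0 0.002 0.09 0 0 0;0 0.002 0.14 0 0 0;0 0.002 0.19 0 0 0;0 0.002 0.23 0 0 0;0 0.002 0.26 0 0 0;0 0.002 0.278 0 0 0;0 0.002 0.286 0 0 0;0 0.002 0.286 0 0 0;0 0.002 0.286 0 0 0'
python3 - <<'E'
from h import *
print("row", rel([473.7,232.6,73.7],[180,0,-178.3]))
E
```

```text
time_s: 17.97
ee_pos: [474.2, 232.6, 100.8]
ee_rot: [180.0, -0.0, -178.4]
force: [-0.9, 0.2, -0.6]
gripper_width: 29.7
row [ 0.0009 -0.0001  0.0541  0.0003 -0.0004 -0.001 ]
```

```bash
python3 -m jog '0 0 0.015 0 0 0;0 0 0.03 0 0 0;0 0 0.04 0 0 0;0 0 0.048 0 0 0;0 0 0.053 0 0 0;0 0 0.0545 0 0 0;0 0 0.0545 0 0 0;0 0 0.0545 0 0 0'
python3 -m jog '0 0 0 0 0 0;0 0 0 0 0 0;0 0 0 0 0 0;0 0 0 0 0 0;0 0 0 0 0 0;0 0 0 0 0 0;0 0 0 0 0 0;0 0 0 0 0 0;0 0 0 0 0 0;0 0 0 0 0 0;0 0 0 0 0 0;0 0 0 0 0 0;0 0 0 0 0 0;0 0 0 0 0 0' 1
```

```text
time_s: 18.63
ee_pos: [474.2, 232.7, 73.6]
ee_rot: [180.0, -0.0, -178.4]
force: [-0.5, -1.1, -0.9]
gripper_width: 29.6
time_s: 19.8
ee_pos: [474.2, 232.7, 73.6]
ee_rot: [180.0, -0.0, -178.4]
force: [0.1, 0.0, 0.0]
gripper_width: 91.4
```

Released. I rise straight up, move aside towards the robot and check.

```bash
python3 -m jog '0 0 -0.03 0 0 0;0 0 -0.08 0 0 0;0 0 -0.14 0 0 0;0 0 -0.2 0 0 0;0 0 -0.26 0 0 0;0 0 -0.32 0 0 0;0.06 0 -0.34 0 0 0;0.12 0 -0.34 0 0 0;0.18 0.05 -0.34 0 0 0;0.24 -0.1 -0.34 0 0 0;0.24 -0.15 -0.34 0 0 0;0.24 -0.2 -0.34 0 0 0;0.24 -0.26 -0.34 0 0 0;0.24 -0.26 -0.34 0 0 0;0.24 -0.26 -0.34 0 0 0'
python3 - <<'E'
from h import *
t=grab_frame("top"); s=grab_frame("scene")
cv2.imwrite("pics/end.png",np.hstack([cv2.resize(t[120:300,130:410,::-1],None,fx=1.4,fy=1.6),cv2.resize(s[120:300,130:430,::-1],None,fx=1.33,fy=1.6)]))
hsv=cv2.cvtColor(t,cv2.COLOR_RGB2HSV)
m=cv2.inRange(hsv,(8,200,150),(16,255,255)); m[:200]=0;m[290:]=0;m[:,:160]=0;m[:,215:]=0
ys,xs=np.nonzero(m);r=cv2.minAreaRect(np.c_[xs,ys].astype(np.float32));print(r)
E
```

```text
time_s: 21.05
ee_pos: [357.8, 98.2, 243.9]
ee_rot: [179.9, 0.0, -178.6]
force: [0.3, 0.5, -0.4]
gripper_width: 91.1
((184.5, 250.0), (50.0, 9.0), 90.0)
```

View pics/end.png

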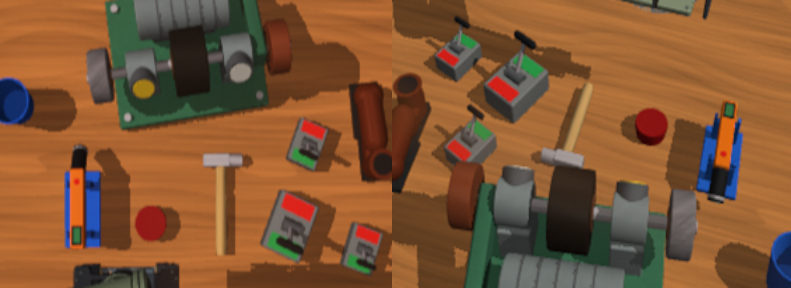

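The thermometer is back in the rest, nose the same way, within 0.5 px of where it started. The large isolator is over green and the bystanders have not moved.

```bash
python3 -c "
from workcell import *
print(job_done())"
```

```text
the job is handed in; nothing more can be done
None
```

The job is handed in, finished at about 21 s of the 56 s allowed; no verdict was reported.

- **Isolator:** I threw the largest isolator to off with closed fingers until the force rose to about 7 N at the stop. The last picture still shows it over the green mark.
- **Measurement:** I held the thermometer about 100 mm from the yellow patch, square-on, for over 2 s. The lens appeared within about 3 px of its predicted place. The patch height of about 152 mm is an estimate: the white-to-yellow patch spacing at that height came to 200.5 mm against 200 mm given. Triangulating with the edge-on scene view gave 159 mm instead, which is still inside the 18 mm tolerance.
- **Return:** The thermometer is back in its rest, nose the original way. Its top-view outline is within about 0.5 px and 1.5° of the start, and the gripper let go at the height it gripped.
- **Bystanders and contact:** The hammer, tin, tub and shoe look unmoved in the last picture. I saw no sign of contact with the machine, and the gripper was clear of everything when I handed in.

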